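# Shut the control box and pin its hasp

### The job

The repaired control box is ready to go out: swing its door fully shut so that the roller catch snaps and holds it. Then take the locking pin out of the tool block and put it down through the hasp at the free edge of the door, through both lugs and the door's tongue between them, until its collar sits on the upper lug, and let go. Leave the two drivers standing in the block, and the basket and the pliers where they lie.

Things in the scene. Friction and masses are not known exactly. Their poses are not given: they have to be found in the camera images.
- case: Control box: black sheet steel, 220 mm wide, 120 mm deep, top 162 mm above the bench, standing upright on four feet; does not move. Origin at the centre of its footprint on the bench; -x is its open front, +y the hinge side, -y the side with the hasp, z up
- door_panel (a joint): Door angle (rad): 0 fully shut, growing as it opens outward (clockwise seen from above), at most 1.9; starts between 0.45 and 0.85 and stays where it is left. A sprung roller catch resists from about 0.07 rad; pushed past about 0.04 rad (some 5 N near the free edge) it snaps the door to 0 and holds it
- door_hinge (a point): Point on the door's upright hinge axis, in the plane of its outer face, 85 mm above the bench. The door is a flat black panel 220 mm wide, 15 mm thick, 13 to 157 mm above the bench. Axes turn with it: x through its thickness to the inner side (the way to push it shut), -y along the door from hinge to free edge, z up
- door_edge (a point): Point on the door's outer face at its free upright edge, 220 mm from the hinge, 85 mm above the bench; axes as door_hinge. The outer face is flat for pushing, but for a thin strap (3 mm) near the top within 50 mm of this edge
- lug_hole (a point): Centre of the upper hasp lug's hole at its upper face, 156 mm above the bench. The hasp is a zinc-coated bracket outside the box's side wall at the door's free edge: two level plates 5 mm thick, 13 mm apart, one above the other, each with a 15.5 mm round hole on one upright axis, 28 mm out from the wall. Axes as the box: x to its back, y to the hinge side, z up
- tongue_hole (a point): Centre of the 15.5 mm hole in the door's tongue, a level zinc-coated plate 5 mm thick that sticks out 42 mm past the door's free edge, 147 mm above the bench. With the door shut it lies between the two lugs, its hole in line with theirs; axes as door_hinge
- pin: Locking pin, 101 mm long, about 0.13 kg: steel shank 12 mm across with tapered tip, collar 26 mm across, black drum-shaped knob 28 mm across. Origin at the tip's middle, z along the pin to the knob: collar from 55 to 61 mm, knob from 61 to 101 mm. Starts knob up in a hole of the tool block, collar on the block's top
- block: Grey plastic tool block, fixed, 210 x 56 x 65 mm high, origin at the centre of its underside, z up. Three upright holes 14 mm in diameter and 58 mm deep in a row along its x axis, at x = -75, 0 and 75 mm; the pin and the two drivers stand in them in any order
- driver: Screwdriver standing in the block, 152 mm long, its tapered, waisted black handle up (30 mm across, top 162 mm above the bench); leave alone. Origin at the lower end, z up along it
- nutdriver: Nut driver standing in the block, 138 mm long, its straight black handle up (26 mm across, top 148 mm above the bench), with a grey band; leave alone. Origin at the lower end, z up along it
- basket: Yellow plastic basket of screws, 110 x 160 x 50 mm high, loose; leave alone. Origin at the centre of its underside
- pliers: Pliers with green grips lying on the bench, 170 mm long, 12 mm high; leave alone. Origin at the pivot, jaws along x
Mind the look-alikes: they are no part of the job. Leave any green look-alike of the pin alone.

How it is judged (in metres and radians):
On the way, in this order (a step that is already met when the one before it is completed fails the run):
1. the door is shut on its catch (value of joint door_panel below 0.015 rad), for 0.3 s.
2. the pin has gone down through both lugs (z of pin in the frame of lug_hole below -0.03 m and horizontal distance between pin and lug_hole below 0.007 m), for 0.1 s.
At the end, for the whole second after the job is handed in: The door is shut on its catch (within 0.015 rad), and the pin stands at rest and upright (within 0.1 rad) in the hasp, its tip within 6 mm of the hole's axis and its collar within 4 mm of the upper lug's upper face (value of joint door_panel below 0.015 rad and z of pin in the frame of lug_hole below -0.051 m and horizontal distance between pin and lug_hole below 0.006 m and angle between pin's own z axis and vertical below 0.1 rad and linear speed of pin below 0.02 m/s); the robot touches nothing.
It fails at once if a driver is pulled up, knocked over or bent aside in the block (20 mm or 0.3 rad) (distance of any of driver, nutdriver from where it was at the start of the episode above 0.02 m or angle between any of driver, nutdriver's own z axis and vertical above 0.3 rad).
It fails at once if the basket or the pliers are shifted by more than 25 mm (distance of any of basket, pliers from where it was at the start of the episode above 0.025 m).
It also fails if it takes over 67 s, if anything falls off the work surface, if the arm or the gripper's body presses on something with over 40 N, if the wrist force passes 120 N, or if a joint passes its speed limit or range.

### The arm

A 7-joint arm with a two-finger parallel gripper is mounted at the origin on the work surface. World frame = base frame: x ahead of the robot, y to its left, z up, the work surface at z = 0. Lengths are in mm, angles in rad, forces in N, time in s.
With the tool pointing down it reaches from about 425 to 875 mm from the base axis. Payload 8.4 kg.
Tool frame: the origin (TCP) lies between the finger pads; the fingertips stand 25 mm ahead of it and the grasp point (between the pads) lies 6 mm ahead of it; z points along the fingers, y is the line along which they close (so a half turn about z gives the same grasp; the last joint's range is limited). The gripper opens to 85 mm and grips with 20 to 120 N. Pads are 22 mm wide; open, the fingers measure 114 mm over their backs; the gripper's body (76 mm by 85 mm) begins 54 mm behind the grasp point. The pads swing forward as they close: fully open they stand 13 mm farther back than shut.
Start: joints at [-1.245, 0.333, 0.04, 1.465, -0.013, 1.343, -0.059], TCP at [267.888, 592.199, 227.208] pointing down, gripper open.
Joint ranges: [-2.58, 2.58], [-0.38, 2.09], [-1.3, 1.39], [0.25, 2.4], [-1.5, 4.64], [0.08, 2.09], [-2.65, 2.65]. Speed limits (rad/s): [2.22, 2.22, 2.79, 2.79, 3.14, 3.14, 3.14].

### API

Orientations are given as a unit quaternion [x, y, z, w].
In Python, from station import telemetry, optics, job gives the robot as it stands.
- The arm moves only by the tool send_rows, never from a script. Its argument "moves" is a list of rows, each an object with "offset": the shift along the tool's x, y, z as a fraction of full scale, a list of three; "rotation": the turn, a rotation vector about the tool's x, y, z as a fraction of full scale, a list of three. In form: [{"offset": [x, y, z], "rotation": [wx, wy, wz]}, ...]. A call has 1 to 12 rows; each row is the pose to reach, as a shift and turn from the pose commanded when the call began, along the tool's axes at that moment; what a row does not reach only later rows make up. Full scale, the value 1, is 0.3 m for a shift and 0.5 rad for a turn. A row lasts 1/12 s, in which the tool goes at most 41.7 mm and 7.16 degrees, less where a joint would pass 70% of its speed; a pose out of reach is approached as far as the arm can. A call with a number of a shift or a turn outside -1 to 1 is refused whole. A call with a gripper value outside its range is refused whole. "fingers" is the closure, from 0 (fully open) to 1 (shut), set as the call begins (left out, the last holds). The fingers move at their own pace and stop on an object; "newtons" is the grip in N (left out, the last holds). Time passes only in rows, so rows that repeat a pose let the fingers close. It gives the time, the measured TCP pose, the force, the opening and the grip force at its end, in the units of the state.
- telemetry.observe(): the state, without advancing time (a new reading comes with each control period).
- optics.get_image(name): name is "scene" or "top" or "wrist"; returns a dict with "image" (384x512x3 uint8, red, green, blue), "range_z" (384x512 float32, mm along the optical axis (not along the pixel's ray), 0 where there is no reading), "mtx" (3x3 intrinsics, pixels), "k1" (the pictures are not rectified: a ray, as slopes to the right and down, at radius r is drawn at 1 + k1 r^2 times it, then the intrinsics apply), "world_from_camera" (4x4, takes a point from camera to world coordinates). Camera axes: x right, y down, z forward; pixel columns grow to the right and rows downward; lengths in mm; the calibration is good to about 2 mm. A picture is of the moment at which its call begins.
- job.hand_in(): hands the job in; it is judged then, once.
The state is a dict: "t": time; "qpos": joint angles; "qvel": joint speeds; "joint_efforts": joint torques, N m; "tool_pos": TCP position; "orientation": TCP orientation; "wrist_force": force on the tool from outside, world axes, zero at the start; "torque": the same for the moment, N m; "grip_width": opening from 0.0 (shut) to 1.0 (fully open); "grasp_force": force on a finger pad.
Only numpy, scipy, OpenCV 4.12 (cv2) and the standard library are available. Lean on these libraries where they do the work, as an engineer would, in place of code of your own. Each camera call takes 0.05 s, during which the arm holds its last target. There are 200 camera calls.

## Working session

There is one attempt and no reset: what is moved stays moved. The work goes in short steps, Python scripts to look and compute and a tool call to move; the robot and the scene stay as the last step left them, time stands still between calls to the robot, and variables do not carry over. Pictures are saved under pics/ and viewed, at most 12 in all, crops included, and the job is handed in when it is done.

Besides the shell and the picture viewer there is one more tool, called after "Call:" by a JSON object that holds its "fn" and its "kwargs". send_rows: Moves the arm, as the interface text tells. Shift numbers are shares of 0.3 m and turn numbers shares of 0.5 rad, none past 1 either way. Its arguments: {"type":"object","properties":{"moves":{"type":"array","items":{"type":"object","properties":{"offset":{"type":"array","items":{"type":"number","minimum":-1,"maximum":1}},"rotation":{"type":"array","items":{"type":"number","minimum":-1,"maximum":1}}}}},"fingers":{"type":"number"},"newtons":{"type":"number"}},"required":["moves"]}

```bash
mkdir -p pics && cat > h.py <<'E'
import numpy as np, cv2
from station import telemetry, optics, job
from scipy.spatial.transform import Rotation as R
def grab(n):
    d=optics.get_image(n); np.savez(f'{n}.npz',**{k:np.asarray(v) for k,v in d.items()}); return d
def load(n): return dict(np.load(f'{n}.npz'))
def rays(d,uv):
    K=d['mtx']; k1=float(d['k1']); uv=np.atleast_2d(np.float64(uv))
    p=cv2.undistortPoints(uv.reshape(-1,1,2),K,np.array([k1,0,0,0.])).reshape(-1,2)
    T=d['world_from_camera']; v=np.c_[p,np.ones(len(p))]@T[:3,:3].T
    return T[:3,3],v   # v has unit camera z
def onz(d,uv,z):
    o,v=rays(d,uv); return o+v*((z-o[2])/v[:,2])[:,None]
def depthpts(d,uv):
    o,v=rays(d,uv); uv=np.atleast_2d(np.int32(np.round(uv))); z=d['range_z'][uv[:,1],uv[:,0]]
    return o+v*z[:,None]
def tri(d1,p1,d2,p2):
    o1,a=rays(d1,p1);o2,b=rays(d2,p2);a=a[0];b=b[0]
    s=np.linalg.lstsq(np.c_[a,-b],o2-o1,rcond=None)[0]
    x,y=o1+a*s[0],o2+b*s[1]; return (x+y)/2,np.linalg.norm(x-y)
E
python3 - <<'E'
from h import *
s=telemetry.observe(); print(s)
for n in('scene','top','wrist'):
    d=grab(n); print(n,d['k1'],d['mtx'].tolist(),np.round(d['world_from_camera'],3).tolist(),(d['range_z']>0).mean())
    cv2.imwrite(f'pics/{n}0.png',cv2.resize(d['image'][...,::-1],(800,600),interpolation=cv2.INTER_CUBIC))
E
```

```text
{'t': 0.0, 'qpos': array([-1.24522201,  0.33390974,  0.03985234,  1.46628454, -0.01338387,
        1.34329506, -0.05847591]), 'qvel': array([-0.00253474, -0.00036122, -0.00021429, -0.00032235, -0.00042399,
        0.00150975, -0.00090965]), 'joint_efforts': array([ 3.06429979e-05, -6.58533096e+01,  1.36514470e+00, -4.05575860e+01,
        1.66294043e-02,  1.22742722e-02,  2.28104682e-07]), 'tool_pos': array([267.70216713, 591.80037992, 226.31523368]), 'orientation': array([ 2.10778984e-01,  9.77533403e-01, -8.07671131e-04, -1.13120595e-04]), 'wrist_force': array([-0.26744691, -0.89978522, -0.19502306]), 'torque': array([0.02851721, 0.02455312, 0.02173173]), 'grasp_force': 0.0, 'grip_width': 0.997704489406992}
scene -0.05274099139719253 [[447.64846099913535, 0.0, 260.46754765294514], [0.0, 447.64846099913535, 188.66755080624694], [0.0, 0.0, 1.0]] [[0.996, -0.067, 0.058, 487.02], [-0.087, -0.619, 0.781, -794.386], [-0.016, -0.783, -0.622, 786.821], [0.0, 0.0, 0.0, 1.0]] 0.9957478841145834
top -0.12712063388521996 [[422.0655239527605, 0.0, 253.86361029604407], [0.0, 422.0655239527605, 189.03438495291965], [0.0, 0.0, 1.0]] [[0.011, -0.983, 0.183, 345.036], [-1.0, -0.014, -0.013, 55.31], [0.016, -0.183, -0.983, 1227.976], [0.0, 0.0, 0.0, 1.0]] 0.995849609375
wrist -0.09694318123689971 [[327.8165667432846, 0.0, 254.19832333088527], [0.0, 327.8165667432846, 192.8019241031445], [0.0, 0.0, 1.0]] [[0.412, 0.862, 0.296, 190.824], [0.911, -0.389, -0.135, 626.571], [-0.001, 0.326, -0.945, 373.839], [0.0, 0.0, 0.0, 1.0]] 0.9961191813151041
```

View pics/scene0.png

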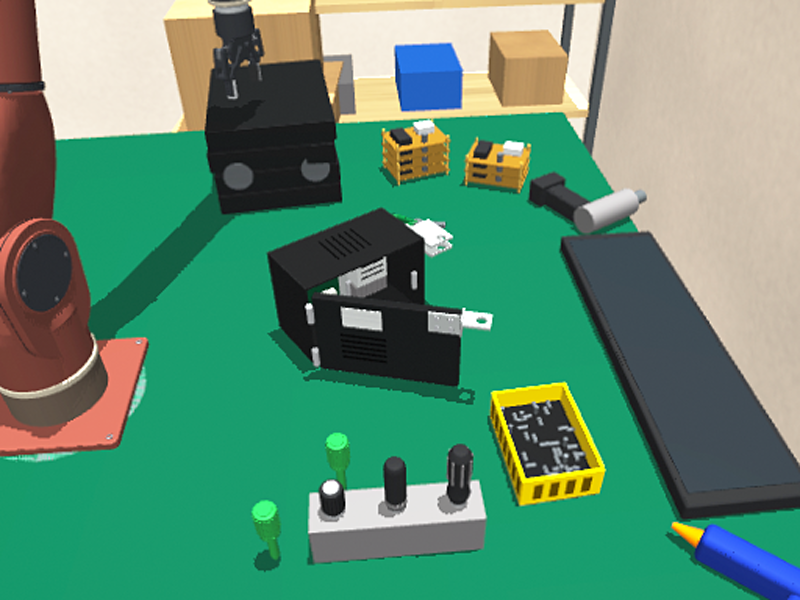

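View pics/top0.png

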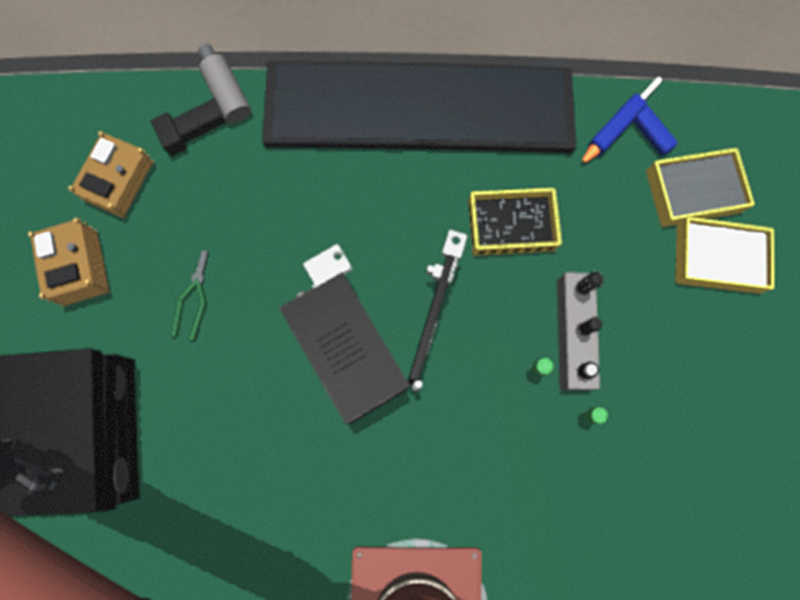

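The scene view shows the door half open, its tongue at (478,320), the lug at (430,235) and the block at (395,520), with the short white-topped pin at (332,497). In the top view the lug is at (327,265), the tongue hole at (455,240), the pin at (590,370) and the drivers at (590,325) and (590,283).

```bash
python3 - <<'E'
from h import *
t,s=load('top'),load('scene')
def q(u,v): return ((u+.5)/1.5625-.5,(v+.5)/1.5625-.5)
# zoomed crops in one montage
def crop(d,c,w,h,W,H): 
    u,v=map(int,q(*c)); return cv2.resize(d['image'][v-h:v+h,u-w:u+w,::-1],(W,H),interpolation=cv2.INTER_CUBIC),(u-w,v-h)
A=[crop(t,(327,265),20,15,400,300),crop(t,(452,250),20,15,400,300),crop(s,(430,235),20,15,400,300),crop(s,(475,320),20,15,400,300)]
print([a[1] for a in A])
cv2.imwrite('pics/m1.png',np.vstack([np.hstack([A[0][0],A[1][0]]),np.hstack([A[2][0],A[3][0]])]))
# block-things: depth points in top view
v,u=np.mgrid[0:384,0:512]; P=depthpts(t,np.c_[u.ravel(),v.ravel()]).reshape(384,512,3); 
x0,y0=map(int,q(555,260));x1,y1=map(int,q(615,400))
sub=P[y0:y1,x0:x1].reshape(-1,3)
for lo,hi in((60,70),(100,120),(140,170)):
    m=(sub[:,2]>lo)&(sub[:,2]<hi); print(lo,m.sum(),sub[m].mean(0).round(1) if m.any() else '',np.median(sub[m],0).round(1))
for c in((590,370),(594,325),(594,281)):
    a,b=map(int,np.round(q(*c)));w=P[b-6:b+7,a-6:a+7].reshape(-1,3);zt=np.percentile(w[:,2],95);m=w[:,2]>zt-6;print(c,'ztop',zt.round(1),w[m].mean(0).round(1),m.sum())
# block outline rect
m=((abs(P[...,2]-65)<6)); mm=np.zeros((384,512),np.uint8);mm[y0-5:y1+5,x0-8:x1+8]=m[y0-5:y1+5,x0-8:x1+8]
vv,uu=np.nonzero(mm);r=cv2.minAreaRect(onz(t,np.c_[uu,vv],65)[:,:2].astype(np.float32));print('block',r)
# box top
m=(abs(P[...,2]-162)<6).astype(np.uint8); m[:, :150]=0; m[:,300:]=0
n,l,st,ce=cv2.connectedComponentsWithStats(m)
for i in range(1,n):
    if st[i,4]>30:
        vv,uu=np.nonzero(l==i);X=onz(t,np.c_[uu,vv],P[...,2][l==i].mean())[:,:2].astype(np.float32)
        rr=cv2.minAreaRect(X);print('top162',st[i],rr,cv2.boxPoints(rr).round(1).tolist(),P[...,2][l==i].mean())
# all heights map near door
m=(P[...,2]>135)&(P[...,2]<159); m[:, :150]=0;m[:,330:]=0
n,l,st,ce=cv2.connectedComponentsWithStats(m.astype(np.uint8))
for i in range(1,n):
    if st[i,4]>15: vv,uu=np.nonzero(l==i);X=P[l==i];rr=cv2.minAreaRect(X[:,:2].astype(np.float32));print('mid',st[i],X.mean(0).round(1),cv2.boxPoints(rr).round(1).tolist())
E
```

```text
[(189, 154), (269, 144), (255, 135), (283, 189)]
60 1085 [ 499.5 -290.    64.7] [ 492.4 -286.7   64.7]
100 142 [ 459.7 -291.   109.9] [ 432.8 -289.7  110.5]
140 179 [ 547.7 -292.7  152.2] [ 568.5 -292.5  150.7]
(590, 370) ztop 113.4 [ 427.7 -289.8  124.8] 82
(594, 325) ztop 148.7 [ 497.6 -278.   195.9] 66
(594, 281) ztop 162.9 [ 573.8 -288.5  179.4] 57
block ((503.7774963378906, -293.45953369140625), (207.83328247070312, 60.36439514160156), 0.1442233920097351)
top162 [ 179  165   83  106 3989] ((471.64422607421875, 125.19110107421875), (239.75210571289062, 132.9664306640625), 31.338642120361328) [[334.70001220703125, 119.5999984741211], [403.79998779296875, 6.099999904632568], [608.5999755859375, 130.8000030517578], [539.5, 244.3000030517578]] 161.4035071131503
top162 [200 169  13  10  35] ((583.2073364257812, 166.444091796875), (31.77329444885254, 23.457725524902344), 84.27359771728516) [[570.0, 151.8000030517578], [593.2999877929688, 149.5], [596.5, 181.10000610351562], [573.0999755859375, 183.39999389648438]] 157.46118329778272
top162 [281 171   8  12  46] ((578.89013671875, -39.0
[... 1001 characters left out ...]
], [460.0, -9.0], [464.0, 4.400000095367432], [410.29998779296875, 20.600000381469727]] 157.79982894977917
mid [262 148  36 100 651] [539.  -26.6 152.9] [[395.6000061035156, 1.899999976158142], [652.5, -75.9000015258789], [661.2000122070312, -47.20000076293945], [404.29998779296875, 30.600000381469727]]
mid [195 157  29  28 368] [594.4 158.9 154.5] [[548.4000244140625, 169.10000610351562], [582.5999755859375, 114.0999984741211], [630.9000244140625, 144.10000610351562], [596.7000122070312, 199.10000610351562]]
mid [258 376  28   8  63] [ 71.1  -9.1 146.9] [[57.5, -42.79999923706055], [63.099998474121094, -44.5], [84.80000305175781, 23.799999237060547], [79.19999694824219, 25.600000381469727]]
```

View pics/m1.png

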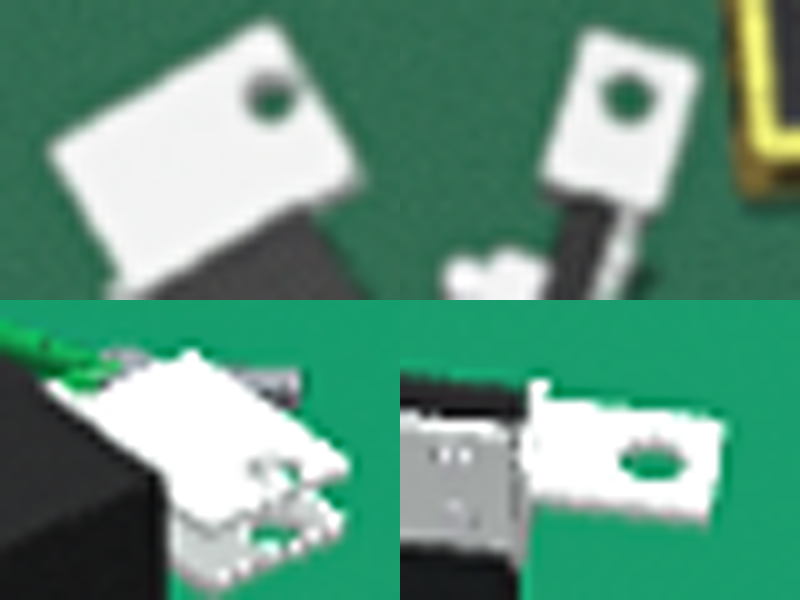

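Crops (10x): the upper lug hole is at top (215.6,163.3) and scene (282,151.5), and the tongue hole is at top (291.4,153.3) and scene (307.9,204.6).

```bash
python3 - <<'E'
from h import *
t,s=load('top'),load('scene')
print('lug z=156',onz(t,(215.55,163.25),156)[0].round(1),'tri',tri(t,(215.55,163.25),s,(282.1,151.4)))
print('tongue tri',tri(t,(291.35,153.25),s,(307.9,204.6)),onz(t,(291.35,153.25),149.5)[0].round(1))
def comp(d,box,f):
    im=d['image'].astype(int);m=f(im).astype(np.uint8);k=np.zeros_like(m);x0,y0,x1,y1=[int(b/1.5625) for b in box];k[y0:y1,x0:x1]=m[y0:y1,x0:x1]
    n,l,st,ce=cv2.connectedComponentsWithStats(k);o=[i for i in range(1,n) if st[i,4]>12];return [(ce[i].round(2),st[i].tolist()) for i in o]
wh=lambda im:im.min(2)>200
gr=lambda im:(im[...,1]>180)&(im[...,0]<140)
a=comp(t,(570,355,610,385),wh);b=comp(s,(315,475,350,515),wh);print(a,b)
print('pin cap',tri(t,a[0][0],s,b[0][0]),onz(t,a[0][0],111)[0].round(1))
for box in((525,345,565,385),(580,395,620,430)):
    c=comp(t,box,gr)
    for e in c: print('green',e,depthpts(t,e[0]).round(1),onz(t,e[0],101)[0].round(1))
# door fit from top pts
v,u=np.mgrid[0:384,0:512]; P=depthpts(t,np.c_[u.ravel(),v.ravel()]).reshape(384,512,3)
m=(abs(P[...,2]-157.7)<3); m[:,:262]=0;m[:,292:]=0;m[:165]=0;m[245:]=0
X=P[m][:,:2];l=cv2.fitLine(X.astype(np.float32),cv2.DIST_HUBER,0,.01,.01).ravel();print('door line',l,np.rad2deg(np.arctan2(l[1],l[0])),X[:,0].min(),X[:,0].max())
# case top from mask edges, by colour+depth
m=((abs(P[...,2]-162)<3)).astype(np.uint8);m[:,:150]=0;m[:,263:]=0;m=cv2.morphologyEx(m,cv2.MORPH_OPEN,np.ones((5,5)))
vv,uu=np.nonzero(m);r=cv2.minAreaRect(onz(t,np.c_[uu,vv],162)[:,:2].astype(np.float32));print('case',r,cv2.boxPoints(r).round(1).tolist())
E
```

```text
lug z=156 [612.2 141.5 156. ] tri (array([612.55305226, 141.50358733, 156.46715792]), np.float64(0.8660667871327716))
tongue tri (array([645.02822389, -58.07451135, 146.61393527]), np.float64(0.23417436354406498)) [644.1 -57.8 149.5]
[(array([378.28, 236.19]), [376, 233, 6, 7, 32])] [(array([211.28, 311.51]), [207, 308, 10, 8, 68]), (array([222.02, 321.33]), [221, 314, 3, 15, 43]), (array([202.1, 321.8]), [201, 316, 4, 13, 40])]
pin cap (array([ 429.63528167, -294.73362324,  112.7068475 ]), np.float64(0.8821918719949968)) [ 429.3 -295.3  111. ]
green (array([348.4, 233.7]), [344, 229, 10, 10, 70]) [[ 436.4 -216.1  101.2]] [ 436.4 -216.2  101. ]
green (array([383.38, 265.28]), [379, 261, 10, 10, 69]) [[ 351.9 -308.1  107. ]] [ 352. -310.  101.]
door line [ 9.5632577e-01 -2.9230297e-01  5.1036639e+02 -1.7614878e+01] -16.99588 408.96894325421704 610.3066673621545
case ((444.06854248046875, 120.08203887939453), (184.74668884277344, 113.11587524414062), 35.09210968017578) [[336.0, 113.30000305175781], [401.0, 20.700000762939453], [552.2000122070312, 126.9000015258789], [487.1000061035156, 219.5]]
```

```bash
cat > plan.py <<'E'
import sys
from h import *
# usage: plan.py x y z yawdeg : chunks of (offset,rotation) fractions, each relative to pose at its start
a=[float(v) for v in sys.argv[1:5]]; p1=np.array(a[:3]); y=np.deg2rad(a[3])
ex=np.array([np.cos(y),np.sin(y),0]); ez=np.array([0,0,-1.]); R1=R.from_matrix(np.c_[ex,np.cross(ez,ex),ez])
s=telemetry.observe(); p=s['tool_pos']; R0=R.from_quat(s['orientation'])
rv=(R0.inv()*R1).as_rotvec(); n=int(max(np.ceil(np.linalg.norm(p1-p)/290),np.ceil(np.linalg.norm(rv)/.49),1))
Rc=R0
for i in range(n):
    print('off',(Rc.inv().apply((p1-p)/n)/300).round(3).tolist(),'rot',(rv/n/.5).round(3).tolist(),'rows>=',int(max(np.ceil(np.linalg.norm(p1-p)/n/41.7),np.ceil(np.rad2deg(np.linalg.norm(rv))/n/7.16)))); Rc=Rc*R.from_rotvec(rv/n)
x=R0.as_matrix();print('t',round(s['t'],2),'p',p.round(1),'yaw',np.rad2deg(np.arctan2(x[1,0],x[0,0])).round(1),'F',s['wrist_force'].round(1),'grip',round(s['grip_width'],3),s['grasp_force'],'q',s['qpos'].round(2))
E
python3 plan.py 536 -85 240 121.5
```

```text
off [-0.582, -0.562, -0.014] rot [-0.001, 0.0, 0.397] rows>= 6
off [-0.681, -0.437, -0.015] rot [-0.001, 0.0, 0.397] rows>= 6
off [-0.754, -0.293, -0.015] rot [-0.001, 0.0, 0.397] rows>= 6
t 0.15 p [267.8 591.9 226.5] yaw 155.7 F [ 0.6  0.5 -0.8] grip 1.001 0.0 q [-1.25  0.33  0.04  1.47 -0.01  1.34 -0.06]
```

Call:
{"fn": "send_rows", "kwargs": {"moves": [{"offset":[-0.58,-0.56,-0.015],"rotation":[0,0,0.4]},{"offset":[-0.58,-0.56,-0.015],"rotation":[0,0,0.4]},{"offset":[-0.58,-0.56,-0.015],"rotation":[0,0,0.4]},{"offset":[-0.58,-0.56,-0.015],"rotation":[0,0,0.4]},{"offset":[-0.58,-0.56,-0.015],"rotation":[0,0,0.4]},{"offset":[-0.58,-0.56,-0.015],"rotation":[0,0,0.4]},{"offset":[-0.58,-0.56,-0.015],"rotation":[0,0,0.4]}], "fingers": 1, "newtons": 40}}

```text
t: 0.73
tool_pos: [361.0, 360.5, 232.2]
orientation: [0.312, 0.95, -0.0, 0.001]
wrist_force: [1.2, -0.2, 0.4]
grip_width: 0.009
grasp_force: 0.0
```

Call:
{"fn": "send_rows", "kwargs": {"moves": [{"offset":[-0.68,-0.44,-0.015],"rotation":[0,0,0.4]},{"offset":[-0.68,-0.44,-0.015],"rotation":[0,0,0.4]},{"offset":[-0.68,-0.44,-0.015],"rotation":[0,0,0.4]},{"offset":[-0.68,-0.44,-0.015],"rotation":[0,0,0.4]},{"offset":[-0.68,-0.44,-0.015],"rotation":[0,0,0.4]},{"offset":[-0.68,-0.44,-0.015],"rotation":[0,0,0.4]},{"offset":[-0.68,-0.44,-0.015],"rotation":[0,0,0.4]}]}}

```text
t: 1.32
tool_pos: [447.7, 133.8, 236.7]
orientation: [0.405, 0.914, -0.0, 0.001]
wrist_force: [-0.9, -0.9, -0.3]
grip_width: 0.004
grasp_force: 0.0
```

Call:
{"fn": "send_rows", "kwargs": {"moves": [{"offset":[-0.75,-0.29,-0.015],"rotation":[0,0,0.4]},{"offset":[-0.75,-0.29,-0.015],"rotation":[0,0,0.4]},{"offset":[-0.75,-0.29,-0.015],"rotation":[0,0,0.4]},{"offset":[-0.75,-0.29,-0.015],"rotation":[0,0,0.4]},{"offset":[-0.75,-0.29,-0.015],"rotation":[0,0,0.4]},{"offset":[-0.75,-0.29,-0.015],"rotation":[0,0,0.4]},{"offset":[-0.75,-0.29,-0.015],"rotation":[0,0,0.4]},{"offset":[-0.75,-0.29,-0.015],"rotation":[0,0,0.4]}]}}

```text
t: 1.98
tool_pos: [534.3, -85.3, 240.5]
orientation: [0.492, 0.871, -0.001, -0.0]
wrist_force: [-1.1, 0.3, 0.2]
grip_width: -0.0
grasp_force: 0.0
```

```bash
python3 plan.py 540 -85 138 121.5
```

```text
off [-0.009, 0.017, 0.342] rot [-0.002, 0.001, -0.016] rows>= 3
t 1.98 p [534.3 -85.3 240.5] yaw 121.0 F [-1.1  0.3  0.2] grip -0.0 0.0 q [-0.56  0.11  0.7   1.74 -0.07  1.32  0.69]
```

Call:
{"fn": "send_rows", "kwargs": {"moves": [{"offset":[-0.01,0.017,0.17],"rotation":[0,0,0]},{"offset":[-0.01,0.017,0.34],"rotation":[0,0,0]},{"offset":[-0.01,0.017,0.34],"rotation":[0,0,0]},{"offset":[-0.01,0.017,0.34],"rotation":[0,0,0]}]}}

```text
t: 2.32
tool_pos: [537.0, -81.0, 134.2]
orientation: [0.489, 0.872, -0.002, -0.003]
wrist_force: [-1.3, -0.3, 0.2]
grip_width: 0.001
grasp_force: 0.0
```

Call:
{"fn": "send_rows", "kwargs": {"moves": [{"offset":[0.04,0.024,0]},{"offset":[0.08,0.048,0]},{"offset":[0.12,0.072,0]},{"offset":[0.16,0.096,0]},{"offset":[0.2,0.12,0]},{"offset":[0.24,0.144,0]},{"offset":[0.28,0.168,0]},{"offset":[0.32,0.192,0]},{"offset":[0.35,0.21,0]},{"offset":[0.38,0.228,0]},{"offset":[0.41,0.248,0]},{"offset":[0.41,0.248,0]}]}}

```text
validation failed for argument at $.mo...
```

```bash
python3 plan.py 543 83 138 121.5; python3 - <<'E'
from h import *
d=grab('top');cv2.imwrite('pics/top1.png',cv2.resize(d['image'][130:290,150:360,::-1],(787,600),interpolation=cv2.INTER_CUBIC))
E
```

```text
off [0.456, 0.302, -0.013] rot [-0.013, -0.008, -0.003] rows>= 4
t 2.32 p [537.  -81.  134.2] yaw 121.4 F [-1.3 -0.3  0.2] grip 0.001 0.0 q [-0.53  0.22  0.68  1.86 -0.15  1.12  0.76]
```

View pics/top1.png

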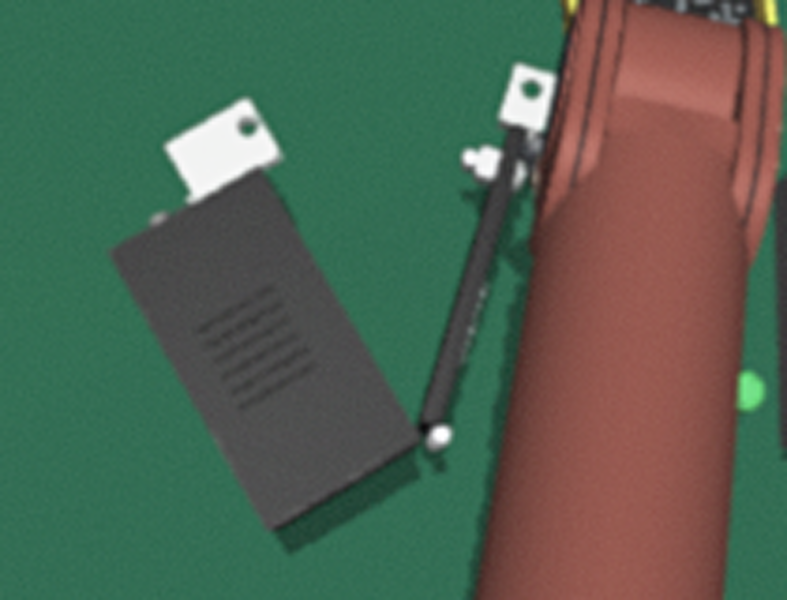

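The push call was refused because its rows had no rotation. The door is unmoved, tongue at (530,88), with the arm beside it. Pushing now.

Call:
{"fn": "send_rows", "kwargs": {"moves": [{"offset":[0.04,0.026,0],"rotation":[0,0,0]},{"offset":[0.08,0.052,0],"rotation":[0,0,0]},{"offset":[0.12,0.078,0],"rotation":[0,0,0]},{"offset":[0.16,0.104,0],"rotation":[0,0,0]},{"offset":[0.2,0.13,0],"rotation":[0,0,0]},{"offset":[0.24,0.156,0],"rotation":[0,0,0]},{"offset":[0.27,0.175,-0.01],"rotation":[0,0,0]},{"offset":[0.3,0.195,-0.01],"rotation":[0,0,0]},{"offset":[0.33,0.215,-0.01],"rotation":[0,0,0]},{"offset":[0.36,0.235,-0.01],"rotation":[0,0,0]},{"offset":[0.38,0.25,-0.01],"rotation":[0,0,0]},{"offset":[0.38,0.25,-0.01],"rotation":[0,0,0]}]}}

```text
t: 3.37
tool_pos: [545.2, 55.4, 141.7]
orientation: [0.489, 0.872, 0.0, -0.0]
wrist_force: [0.2, -0.1, -0.6]
grip_width: -0.003
grasp_force: 0.0
```

```bash
python3 plan.py 543 83 138 121.5
```

```text
off [0.082, 0.042, 0.012] rot [0.0, -0.001, -0.003] rows>= 1
t 3.37 p [545.2  55.4 141.7] yaw 121.4 F [ 0.2 -0.1 -0.6] grip -0.003 0.0 q [-0.71  0.21  0.6   1.85 -0.13  1.12  0.49]
```

Call:
{"fn": "send_rows", "kwargs": {"moves": [{"offset":[0.015,0,0.01],"rotation":[0,0,0]},{"offset":[0.03,0,0.01],"rotation":[0,0,0]},{"offset":[0.045,0,0.01],"rotation":[0,0,0]},{"offset":[0.055,0,0.01],"rotation":[0,0,0]},{"offset":[0.06,0,0.01],"rotation":[0,0,0]},{"offset":[0.065,0,0.01],"rotation":[0,0,0]},{"offset":[0.07,0,0.01],"rotation":[0,0,0]},{"offset":[0.07,0,0.01],"rotation":[0,0,0]}]}}

```text
t: 4.03
tool_pos: [533.9, 71.7, 138.8]
orientation: [0.49, 0.872, 0.0, -0.0]
wrist_force: [-0.3, 0.3, 0.1]
grip_width: -0.0
grasp_force: 0.0
```

```bash
python3 plan.py 543 83 138 121.5; python3 - <<'E'
from h import *
t=grab('top')
v,u=np.mgrid[0:384,0:512]; P=depthpts(t,np.c_[u.ravel(),v.ravel()]).reshape(384,512,3)
im=t['image'].astype(int)
m=(abs(P[...,2]-149)<7)&(im.min(2)>180); m[:,:150]=0;m[:,320:]=0
n,l,st,ce=cv2.connectedComponentsWithStats(m.astype(np.uint8))
for i in range(1,n):
    if st[i,4]>10: print(st[i],P[l==i].mean(0).round(1))
E
```

```text
off [0.017, 0.046, 0.003] rot [0.0, -0.001, -0.007] rows>= 1
t 4.03 p [533.9  71.7 138.8] yaw 121.3 F [-0.3  0.3  0.1] grip -0.0 0.0 q [-0.74  0.19  0.59  1.87 -0.12  1.11  0.44]
[195 162  17  20 148] [590.4 171.4 154.1]
```

Call:
{"fn": "send_rows", "kwargs": {"moves": [{"offset":[0.005,0,0],"rotation":[0,0,0]},{"offset":[0.01,0,0],"rotation":[0,0,0]},{"offset":[0.015,0,0],"rotation":[0,0,0]},{"offset":[0.02,0,0],"rotation":[0,0,0]},{"offset":[0.02,0,0],"rotation":[0,0,0]}]}}

```text
t: 4.5
tool_pos: [533.1, 72.7, 138.9]
orientation: [0.492, 0.871, -0.001, 0.003]
wrist_force: [10.3, -11.7, -6.3]
grip_width: 0.003
grasp_force: 7.3
```

Call:
{"fn": "send_rows", "kwargs": {"moves": [{"offset":[0.004,0,0],"rotation":[0,0,0]},{"offset":[0.008,0,0],"rotation":[0,0,0]},{"offset":[0.012,0,0],"rotation":[0,0,0]},{"offset":[0.012,0,0],"rotation":[0,0,0]}]}}

```text
t: 4.83
tool_pos: [533.0, 72.8, 139.1]
orientation: [0.493, 0.87, -0.001, 0.005]
wrist_force: [18.9, -20.1, -10.9]
grip_width: 0.0
grasp_force: 13.1
```

Call:
{"fn": "send_rows", "kwargs": {"moves": [{"offset":[-0.03,0,0],"rotation":[0,0,0]},{"offset":[-0.2,0,0],"rotation":[0,0,0]},{"offset":[-0.3,0,-0.1],"rotation":[0,0,0]},{"offset":[-0.5,0,-0.35],"rotation":[0,0,0]},{"offset":[-0.5,0,-0.35],"rotation":[0,0,0]},{"offset":[-0.5,0,-0.35],"rotation":[0,0,0]},{"offset":[-0.5,0,-0.35],"rotation":[0,0,0]}]}}

```text
t: 5.42
tool_pos: [609.5, -53.0, 247.9]
orientation: [0.492, 0.87, 0.001, 0.003]
wrist_force: [-0.3, -0.5, 0.1]
grip_width: 0.002
grasp_force: 0.0
```

```bash
python3 plan.py 429 -293 220 90; python3 - <<'E'
from h import *
d=grab('scene');a=cv2.resize(d['image'][120:270,160:340,::-1],(720,600),interpolation=cv2.INTER_CUBIC)
cv2.imwrite('pics/sc2.png',a)
E
```

```text
off [-0.188, -0.464, 0.045] rot [0.006, 0.003, 0.541] rows>= 4
off [-0.305, -0.397, 0.046] rot [0.006, 0.003, 0.541] rows>= 4
t 5.42 p [609.5 -53.  247.9] yaw 121.0 F [-0.3 -0.5  0.1] grip 0.002 0.0 q [-0.54  0.28  0.68  1.57 -0.18  1.35  0.7 ]
```

View pics/sc2.png

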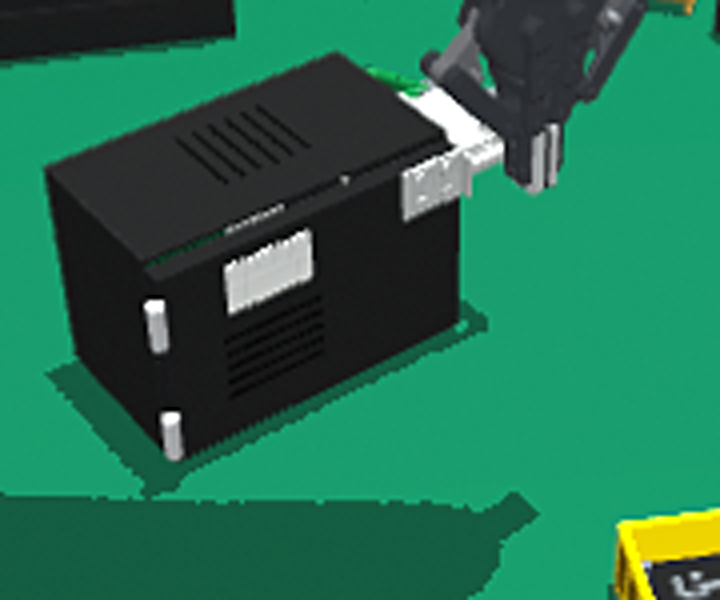

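The door looks shut, strap at (435,185) flush with the case edge. Next I'll check the lug with the wrist camera from here.

```bash
cat >> h.py <<'E'
def proj(d,X):
    T=d['world_from_camera'];rv=cv2.Rodrigues(T[:3,:3].T)[0]
    return cv2.projectPoints(np.float64(X).reshape(-1,1,3),rv,-T[:3,:3].T@T[:3,3],d['mtx'],np.array([float(d['k1']),0,0,0]))[0].reshape(-1,2)
def hole(d,X0,r=30,lo=None):
    "centroid of dark blob enclosed in white plate nearest the prediction"
    g=cv2.cvtColor(d['image'],cv2.COLOR_RGB2GRAY);u,v=proj(d,X0)[0];x0,y0=int(u-r),int(v-r)
    c=cv2.resize(g[max(y0,0):y0+2*r,max(x0,0):x0+2*r],None,fx=4,fy=4,interpolation=cv2.INTER_CUBIC);_,b=cv2.threshold(c,lo or 0,255,0 if lo else cv2.THRESH_OTSU)
    cs,h=cv2.findContours(b,cv2.RETR_CCOMP,cv2.CHAIN_APPROX_NONE);out=[]
    for k,q in enumerate(cs):
        if h[0][k][3]>=0 and cv2.contourArea(q)>100:
            e=cv2.fitEllipse(q);out.append(((e[0][0]+.5)/4-.5+max(x0,0),(e[0][1]+.5)/4-.5+max(y0,0),e[1][0]/4,e[1][1]/4))
    return (u,v),out
E
python3 - <<'E'
from h import *
d=grab('wrist');print(np.round(d['world_from_camera'],2).tolist());L=(612.4,141.5,156)
o=hole(d,L);print(o)
for e in o[1]: print(onz(d,e[:2],156).round(1))
u,v=map(int,o[0]);cv2.imwrite('pics/w1.png',cv2.resize(d['image'][:,:,::-1],(768,576)))
E
```

```text
[[0.86, 0.49, 0.17, 563.87], [0.52, -0.81, -0.28, 21.06], [0.0, 0.33, -0.94, 392.7], [0.0, 0.0, 0.0, 1.0]]
((np.float64(410.4139882545163), np.float64(-36.446197434679505)), [])
```

View pics/w1.png

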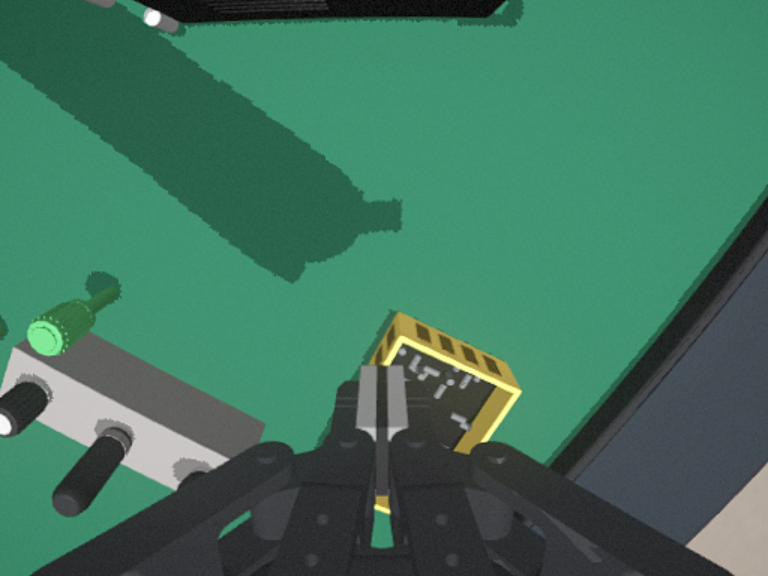

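The wrist view shows the fingertips at (380,375), the basket below, and the block with the pin (white cap) at (5,425). I'll go above the pin with yaw 45°, so the fingers close diagonally between the neighbours.

```bash
python3 plan.py 429.5 -294 235 45
```

```text
off [-0.13, -0.31, 0.01] rot [0.0, -0.0, 0.887] rows>= 4
off [-0.251, -0.224, 0.01] rot [0.0, -0.0, 0.887] rows>= 4
off [-0.323, -0.095, 0.01] rot [0.0, -0.0, 0.887] rows>= 4
t 5.52 p [607.2 -49.1 243.8] yaw 121.2 F [ 0.2  2.  -0.2] grip 0.001 0.0 q [-0.54  0.28  0.68  1.57 -0.18  1.35  0.7 ]
```

Call:
{"fn": "send_rows", "kwargs": {"moves": [{"offset":[-0.13,-0.31,0.01],"rotation":[0,0,0.89]},{"offset":[-0.13,-0.31,0.01],"rotation":[0,0,0.89]},{"offset":[-0.13,-0.31,0.01],"rotation":[0,0,0.89]},{"offset":[-0.13,-0.31,0.01],"rotation":[0,0,0.89]},{"offset":[-0.13,-0.31,0.01],"rotation":[0,0,0.89]}], "fingers": 0.4}}

```text
t: 5.93
tool_pos: [546.4, -130.0, 239.6]
orientation: [0.672, 0.741, -0.0, -0.001]
wrist_force: [0.5, 1.0, -0.4]
grip_width: 0.602
grasp_force: 0.0
```

Call:
{"fn": "send_rows", "kwargs": {"moves": [{"offset":[-0.25,-0.22,0.01],"rotation":[0,0,0.89]},{"offset":[-0.25,-0.22,0.01],"rotation":[0,0,0.89]},{"offset":[-0.25,-0.22,0.01],"rotation":[0,0,0.89]},{"offset":[-0.25,-0.22,0.01],"rotation":[0,0,0.89]},{"offset":[-0.25,-0.22,0.01],"rotation":[0,0,0.89]}]}}

```text
t: 6.35
tool_pos: [489.3, -210.8, 237.0]
orientation: [0.818, 0.576, -0.0, -0.001]
wrist_force: [0.5, 0.9, 1.0]
grip_width: 0.6
grasp_force: 0.0
```

Call:
{"fn": "send_rows", "kwargs": {"moves": [{"offset":[-0.32,-0.09,0.01],"rotation":[0,0,0.89]},{"offset":[-0.32,-0.09,0.01],"rotation":[0,0,0.89]},{"offset":[-0.32,-0.09,0.01],"rotation":[0,0,0.89]},{"offset":[-0.32,-0.09,0.01],"rotation":[0,0,0.89]},{"offset":[-0.32,-0.09,0.01],"rotation":[0,0,0.89]},{"offset":[-0.32,-0.09,0.01],"rotation":[0,0,0.89]}]}}

```text
t: 6.85
tool_pos: [433.1, -291.0, 234.2]
orientation: [0.923, 0.385, -0.0, -0.0]
wrist_force: [0.4, 0.9, 0.0]
grip_width: 0.6
grasp_force: 0.0
```

```bash
python3 - <<'E'
from h import *
d=grab('wrist');print('pred cap',proj(d,(429.5,-294,111)))
t=load('top')
cv2.imwrite('pics/w2.png',cv2.resize(d['image'][:,:,::-1],(768,576)))
im=d['image'].astype(int);m=(im.min(2)>200).astype(np.uint8)
n,l,st,ce=cv2.connectedComponentsWithStats(m)
for i in range(1,n):
    if st[i,4]>40: print(st[i],ce[i].round(1),onz(d,ce[i],111).round(1))
E
python3 plan.py 429.5 -294 235 45
```

```text
pred cap [[254.07308036 187.53161014]]
[ 226   21  146  144 4299] [306.3 104.6] [[ 508.9 -273.6  111. ]]
[252 177  13  11  61] [258.3 180.8] [[ 436.4 -292.2  111. ]]
[502 185  10  27 147] [508. 196.] [[ 593.4 -467.2  111. ]]
off [-0.016, -0.002, -0.002] rot [-0.001, 0.001, 0.01] rows>= 1
t 6.9 p [ 433.2 -291.   234.3] yaw 45.3 F [-0.5 -0.3 -0.5] grip 0.604 0.0 q [-0.42  0.07  0.99  1.8  -0.06  1.3  -0.2 ]
```

View pics/w2.png

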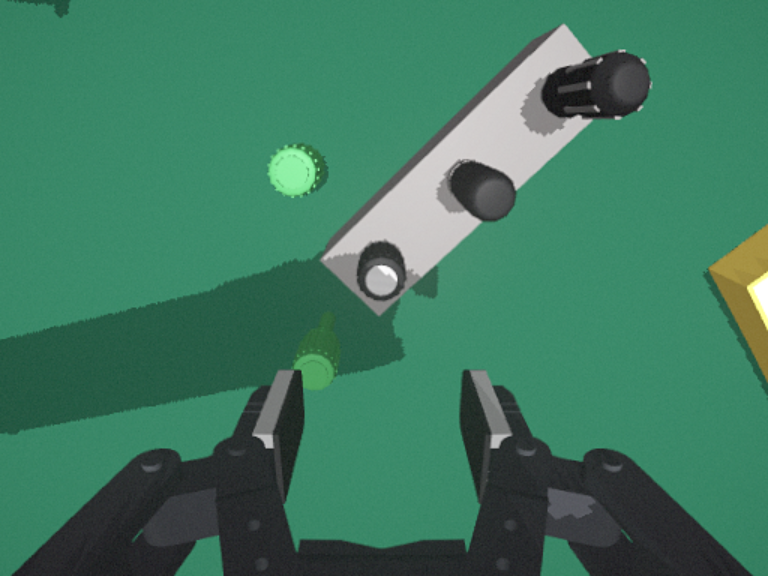

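The pin's cap centre is at (382,280) here, i.e. (254.5,186.5) raw, against a predicted (254.1,187.5), so the pin is at (429.5,-294). Descend and grip.

Call:
{"fn": "send_rows", "kwargs": {"moves": [{"offset":[-0.016,-0.002,0.1],"rotation":[0,0,0.01]},{"offset":[-0.016,-0.002,0.2],"rotation":[0,0,0.01]},{"offset":[-0.016,-0.002,0.3],"rotation":[0,0,0.01]},{"offset":[-0.016,-0.002,0.38],"rotation":[0,0,0.01]},{"offset":[-0.016,-0.002,0.42],"rotation":[0,0,0.01]},{"offset":[-0.016,-0.002,0.44],"rotation":[0,0,0.01]},{"offset":[-0.016,-0.002,0.44],"rotation":[0,0,0.01]},{"offset":[-0.016,-0.002,0.44],"rotation":[0,0,0.01]}]}}

```text
t: 7.57
tool_pos: [428.8, -296.1, 103.6]
orientation: [0.925, 0.379, 0.0, 0.0]
wrist_force: [0.1, 0.0, -0.3]
grip_width: 0.599
grasp_force: 0.0
```

```bash
python3 plan.py 429.5 -294 102 45
```

```text
off [0.006, -0.003, 0.005] rot [0.002, -0.0, -0.014] rows>= 1
t 7.57 p [ 428.8 -296.1  103.6] yaw 44.6 F [ 0.1  0.  -0.3] grip 0.599 0.0 q [-0.32  0.25  0.96  1.96 -0.24  1.04 -0.05]
```

Call:
{"fn": "send_rows", "kwargs": {"moves": [{"offset":[0.006,-0.003,0.005],"rotation":[0,0,-0.014]},{"offset":[0.006,-0.003,0.005],"rotation":[0,0,-0.014]},{"offset":[0.006,-0.003,0.005],"rotation":[0,0,-0.014]}]}}

```text
t: 7.82
tool_pos: [429.4, -294.0, 102.0]
orientation: [0.924, 0.382, 0.001, 0.0]
wrist_force: [0.0, 0.7, -0.1]
grip_width: 0.601
grasp_force: 0.0
```

Call:
{"fn": "send_rows", "kwargs": {"moves": [{"offset":[0,0,0],"rotation":[0,0,0]},{"offset":[0,0,0],"rotation":[0,0,0]},{"offset":[0,0,0],"rotation":[0,0,0]},{"offset":[0,0,0],"rotation":[0,0,0]},{"offset":[0,0,0],"rotation":[0,0,0]},{"offset":[0,0,0],"rotation":[0,0,0]}], "fingers": 1, "newtons": 50}}

```text
t: 8.32
tool_pos: [429.1, -294.3, 101.8]
orientation: [0.924, 0.382, 0.0, 0.0]
wrist_force: [-0.4, 1.5, 5.4]
grip_width: 0.288
grasp_force: 48.8
```

Call:
{"fn": "send_rows", "kwargs": {"moves": [{"offset":[0,0,-0.05],"rotation":[0,0,0]},{"offset":[0,0,-0.12],"rotation":[0,0,0]},{"offset":[0,0,-0.22],"rotation":[0,0,0]},{"offset":[0,0,-0.34],"rotation":[0,0,0]},{"offset":[0,0,-0.46],"rotation":[0,0,0]},{"offset":[0,0,-0.58],"rotation":[0,0,0]},{"offset":[0,0,-0.64],"rotation":[0,0,0]},{"offset":[0,0,-0.64],"rotation":[0,0,0]},{"offset":[0,0,-0.64],"rotation":[0,0,0]}]}}

```text
t: 9.07
tool_pos: [429.0, -294.2, 293.7]
orientation: [0.924, 0.382, 0.001, 0.0]
wrist_force: [-0.5, 0.4, -1.9]
grip_width: 0.284
grasp_force: 49.4
```

```bash
python3 plan.py 572 206 290 -58.5;python3 plan.py 640 90 290 121.5; python3 plan.py 572 120 290 31.5
```

```text
off [0.379, -0.211, 0.003] rot [-0.0, -0.001, 0.903] rows>= 4
off [0.249, -0.355, 0.003] rot [-0.0, -0.001, 0.903] rows>= 4
off [0.069, -0.428, 0.003] rot [-0.0, -0.001, 0.903] rows>= 4
off [-0.125, -0.415, 0.003] rot [-0.0, -0.001, 0.903] rows>= 4
t 9.07 p [ 429.  -294.2  293.7] yaw 44.9 F [-0.5  0.4 -1.9] grip 0.284 49.372884035110474 q [-0.46  0.01  1.    1.71 -0.01  1.42 -0.24]
off [0.467, -0.137, 0.005] rot [0.001, -0.0, -0.891] rows>= 4
off [0.481, 0.078, 0.004] rot [0.001, -0.0, -0.891] rows>= 4
off [0.4, 0.278, 0.004] rot [0.001, -0.0, -0.891] rows>= 4
t 9.07 p [ 429.  -294.2  293.7] yaw 44.9 F [-0.5  0.4 -1.9] grip 0.284 49.372884035110474 q [-0.46  0.01  1.    1.71 -0.01  1.42 -0.24]
off [0.656, -0.321, 0.007] rot [0.001, -0.001, 0.234] rows>= 6
off [0.614, -0.395, 0.006] rot [0.001, -0.001, 0.234] rows>= 6
t 9.07 p [ 429.  -294.2  293.7] yaw 44.9 F [-0.5  0.4 -1.9] grip 0.284 49.372884035110474 q [-0.46  0.01  1.    1.71 -0.01  1.42 -0.24]
```

Call:
{"fn": "send_rows", "kwargs": {"moves": [{"offset":[0.66,-0.32,0.005],"rotation":[0,0,0.23]},{"offset":[0.66,-0.32,0.005],"rotation":[0,0,0.23]},{"offset":[0.66,-0.32,0.005],"rotation":[0,0,0.23]},{"offset":[0.66,-0.32,0.005],"rotation":[0,0,0.23]},{"offset":[0.66,-0.32,0.005],"rotation":[0,0,0.23]},{"offset":[0.66,-0.32,0.005],"rotation":[0,0,0.23]},{"offset":[0.66,-0.32,0.005],"rotation":[0,0,0.23]}]}}

```text
t: 9.65
tool_pos: [501.7, -80.1, 289.3]
orientation: [0.943, 0.332, -0.002, -0.001]
wrist_force: [-0.1, 0.3, -1.2]
grip_width: 0.285
grasp_force: 49.4
```

Call:
{"fn": "send_rows", "kwargs": {"moves": [{"offset":[0.62,-0.4,0.005],"rotation":[0,0,0.24]},{"offset":[0.62,-0.4,0.005],"rotation":[0,0,0.24]},{"offset":[0.62,-0.4,0.005],"rotation":[0,0,0.24]},{"offset":[0.62,-0.4,0.005],"rotation":[0,0,0.24]},{"offset":[0.62,-0.4,0.005],"rotation":[0,0,0.24]},{"offset":[0.62,-0.4,0.005],"rotation":[0,0,0.24]},{"offset":[0.62,-0.4,0.005],"rotation":[0,0,0.24]},{"offset":[0.62,-0.4,0.005],"rotation":[0,0,0.24]}]}}

```text
t: 10.32
tool_pos: [572.2, 123.4, 288.0]
orientation: [0.962, 0.272, -0.002, 0.001]
wrist_force: [-0.4, -1.0, -1.3]
grip_width: 0.29
grasp_force: 49.4
```

```bash
python3 plan.py 612.4 141.5 280 31.5; python3 - <<'E'
from h import *
d=grab('wrist');s=telemetry.observe();Rm=R.from_quat(s['orientation']).as_matrix()
L=(612.4,141.5,156);o=hole(d,L);print(o)
for e in o[1]: print(onz(d,e[:2],156).round(1))
print('tip pred',proj(d,s['tool_pos']+Rm[:,2]*92))
cv2.imwrite('pics/w3.png',cv2.resize(d['image'][:,:,::-1],(768,576)))
E
```

```text
off [0.146, 0.019, 0.026] rot [0.001, 0.008, 0.0] rows>= 2
t 10.32 p [572.2 123.4 288. ] yaw 31.5 F [-0.4 -1.  -1.3] grip 0.29 49.39881384372711 q [-0.82  0.19  0.63  1.56 -0.11  1.43 -1.21]
((np.float64(261.00985051291156), np.float64(129.50942227607123)), [(258.9750003814697, 126.57277870178223, 16.021896362304688, 18.267414093017578)])
[[613.6 144.3 156. ]]
tip pred [[256.0593751 195.2746185]]
```

View pics/w3.png

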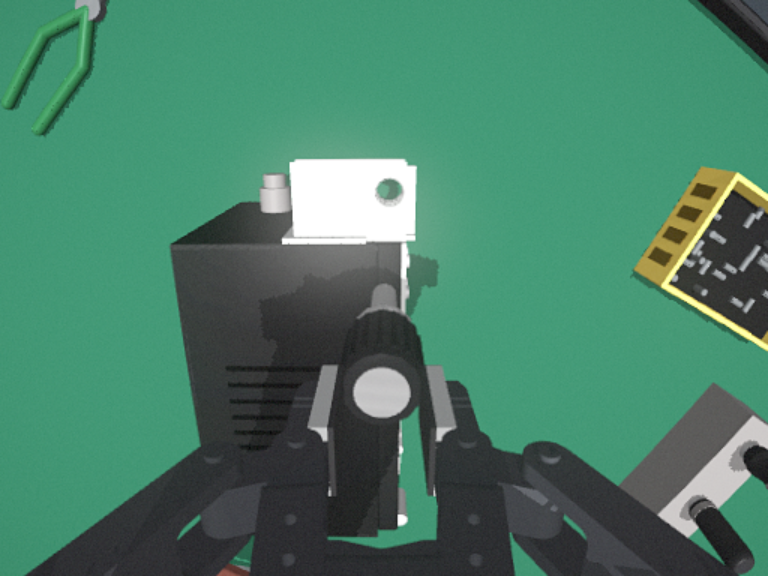

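The wrist view shows the lug hole at (389,191) and the held pin's tip around (384,290), where the kinematics predict it. I'll measure the hole rim more carefully, and again from a second pose.

```bash
python3 - <<'E'
from h import *
d=load('wrist')
for th in(100,140,180,210,235,250):
    for e in hole(d,(613.5,144,156),20,th)[1]: print(th,np.round(e,1),onz(d,e[:2],156).round(1))
g=cv2.cvtColor(d['image'],cv2.COLOR_RGB2GRAY);print(g[112:142:1,259]);print(g[127,240:280])
E
```

```text
140 [259.8 125.8  13.   13.9] [[614.5 144.  156. ]]
180 [259.2 126.2  15.   17.3] [[614.  144.3 156. ]]
210 [259.1 127.   17.2  19.1] [[613.4 144.1 156. ]]
235 [259.2 127.7  19.6  19.7] [[612.9 143.6 156. ]]
250 [259.3 127.8  20.4  20.6] [[612.9 143.5 156. ]]
[255 255 255 255 255 255 239 151 110 118 118 118 129 135 128 133 118 118
 124 124 117 172 202 223 207 226 255 255 255 255]
[255 255 255 255 255 255 255 255 255 255 225 171 148 150 153 150 148 149
 147 133 119 118 118 116 115 130 143 150 183 234 255 255 255 255 255 255
 255 166 136 140]
```

Call:
{"fn": "send_rows", "kwargs": {"moves": [{"offset":[0.03,0,0.02],"rotation":[0,0,0]},{"offset":[0.08,0.01,0.02],"rotation":[0,0.008,0]},{"offset":[0.12,0.015,0.02],"rotation":[0,0.008,0]},{"offset":[0.146,0.02,0.025],"rotation":[0,0.008,0]},{"offset":[0.146,0.02,0.025],"rotation":[0,0.008,0]},{"offset":[0.146,0.02,0.025],"rotation":[0,0.008,0]},{"offset":[0.146,0.02,0.025],"rotation":[0,0.008,0]}]}}

```text
t: 10.95
tool_pos: [612.9, 140.0, 282.6]
orientation: [0.963, 0.27, 0.002, -0.0]
wrist_force: [0.5, -0.3, -0.5]
grip_width: 0.289
grasp_force: 49.4
```

```bash
python3 - <<'E'
from h import *
d0=load('wrist');d=grab('wrist');s=telemetry.observe();Rm=R.from_quat(s['orientation']).as_matrix();print(s['tool_pos'].round(1),proj(d,s['tool_pos']+Rm[:,2]*92),Rm[:,2].round(4))
H=[]
for dd in(d0,d):
  for th in(120,180,235):
    for e in hole(dd,(613.5,144,156),22,th)[1]: print(th,np.round(e,1),onz(dd,e[:2],156).round(1)); 
u,v=map(int,proj(d,(613,143,156))[0]);print(u-40,v-30)
cv2.imwrite('pics/w4.png',cv2.resize(d['image'][v-30:v+60,u-60:u+60,::-1],(800,600),interpolation=cv2.INTER_CUBIC))
E
```

```text
[612.9 140.2 282.8] [[254.25240049 194.2651714 ]] [ 0.0033  0.0022 -1.    ]
120 [259.8 125.4  10.9  12.3] [[614.8 144.2 156. ]]
180 [259.2 126.2  15.   17.3] [[614.  144.3 156. ]]
235 [259.2 127.7  19.6  19.7] [[612.9 143.6 156. ]]
120 [251.1 176.5   9.6  14.4] [[615.5 145.  156. ]]
180 [247.6 159.9   1.4   7.4] [[626.5 155.2 156. ]]
211 150
```

View pics/w4.png

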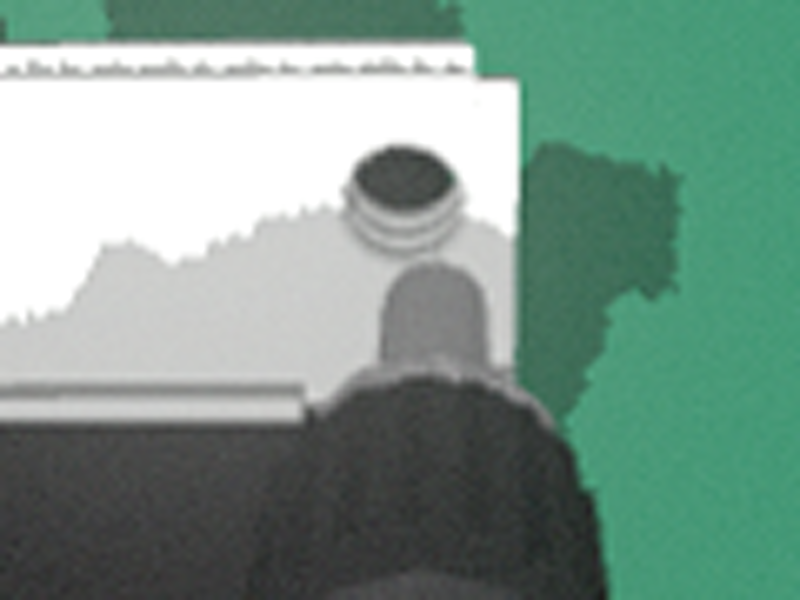

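In this crop the upper rim spans x 345–463, y 143–255, so raw centre (251.2,179.4). The pin tip spans x 382–488, top y 262, raw u 255.8.

```bash
python3 - <<'E'
from h import *
d=load('wrist');s=telemetry.observe();print(s['tool_pos'])
print('hole',onz(d,(251.2,179.4),156).round(1),'tip',onz(d,(255.8,194.3),190.8).round(1))
g=cv2.cvtColor(d['image'],cv2.COLOR_RGB2GRAY)
for v in(192,195,198,201): print(v,g[v,240:272])
# across two views
print(np.round(proj(d,(612.9,143.5,156)),1))
E
python3 plan.py 612.9 143.5 255 31.5
```

```text
[612.93010325 140.19732015 282.79260061]
hole [[613.3 143.6 156. ]] tip [[613.8 139.4 190.8]]
192 [203 202 205 202 202 204 203 203 203 182 137 129 132 133 132 134 131 131
 132 129 131 125 157 199 201 203 202 193 137  95  92  99]
195 [204 202 204 201 203 203 202 202 175 125 129 132 131 128 133 130 131 131
 129 130 130 129 120 147 196 201 202 195 141  93  99  97]
198 [202 202 202 203 201 204 204 193 140 127 130 130 134 128 132 133 132 133
 133 131 130 123 124 133 178 203 202 191 139  92  98  97]
201 [202 201 204 203 199 203 203 190 122 133 130 134 135 131 135 135 133 129
 128 129 130 125 124 129 168 204 205 196 139  91 100  96]
[[251.  179.8]]
off [0.005, -0.009, 0.093] rot [-0.0, -0.008, -0.004] rows>= 1
t 11.0 p [612.9 140.2 282.8] yaw 31.4 F [-0.2 -0.3 -1.3] grip 0.285 49.415003657341 q [-0.79  0.3   0.63  1.46 -0.18  1.43 -1.18]
```

Call:
{"fn": "send_rows", "kwargs": {"moves": [{"offset":[0.006,-0.011,0.03],"rotation":[0,-0.008,0]},{"offset":[0.006,-0.011,0.06],"rotation":[0,-0.008,0]},{"offset":[0.006,-0.011,0.085],"rotation":[0,-0.008,0]},{"offset":[0.006,-0.011,0.085],"rotation":[0,-0.008,0]},{"offset":[0.006,-0.011,0.085],"rotation":[0,-0.008,0]},{"offset":[0.006,-0.011,0.085],"rotation":[0,-0.008,0]}]}}

```text
t: 11.5
tool_pos: [613.2, 144.6, 257.3]
orientation: [0.963, 0.271, -0.0, 0.0]
wrist_force: [-0.5, -0.2, -0.8]
grip_width: 0.29
grasp_force: 49.4
```

```bash
python3 plan.py 613.1 143.5 254 31.5; python3 - <<'E'
from h import *
d=grab('wrist');s=telemetry.observe();Rm=R.from_quat(s['orientation']).as_matrix();tip=s['tool_pos']+Rm[:,2]*92
print('tip FK',tip.round(1),proj(d,tip),'hole',proj(d,(613.1,143.5,156)),Rm[:,2].round(4))
g=cv2.cvtColor(d['image'],cv2.COLOR_RGB2GRAY)
for v in(189,192,195,198,201): print(v,g[v,235:275])
u,v=map(int,proj(d,(613.1,143.5,156))[0]);print(u-40,v-30)
cv2.imwrite('pics/w5.png',cv2.resize(d['image'][v-30:v+30,u-40:u+40,::-1],(800,600),interpolation=cv2.INTER_CUBIC))
E
```

```text
off [-0.002, 0.003, 0.011] rot [0.0, 0.0, -0.002] rows>= 1
t 11.5 p [613.2 144.6 257.3] yaw 31.4 F [-0.5 -0.2 -0.8] grip 0.29 49.41537916660309 q [-0.79  0.31  0.62  1.5  -0.18  1.39 -1.18]
tip FK [613.3 144.6 165.5] [[254.61092397 194.22852825]] hole [[255.63927121 191.21814114]] [ 4.e-04  0.e+00 -1.e+00]
189 [205 207 204 204 206 205 205 204 207 204 196 175 162 147 102  87  83  92
 106 127 124 130 121 106  91  80  80 112 163 180 163 202 225 207 231 246
 255 255 255 186]
192 [204 204 205 204 203 204 205 205 207 201 183 165 160 153 156 137 136 134
 137 135 133 139 135 135 132 134 138 149 158 166 163 189 199 202 200 202
 232 255 255 186]
195 [204 203 204 202 205 204 203 203 205 204 199 172 153 145 132 132 136 138
 135 136 138 136 136 133 132 133 130 126 130 153 182 193 202 202 204 204
 201 203 190 115]
198 [204 205 203 205 202 206 205 204 202 203 204 203 189 138 133 136 136 137
 138 136 134 135 137 133 133 131 132 125 136 175 205 204 201 200 201 201
 201 203 192 116]
201 [205 204 203 203 202 205 204 204 204 206 204 207 193 124 134 134 136 134
 135 136 134 136 134 135 134 131 129 122 132 172 206 203 201 202 201 199
 201 205 192 113]
215 161
```

View pics/w5.png

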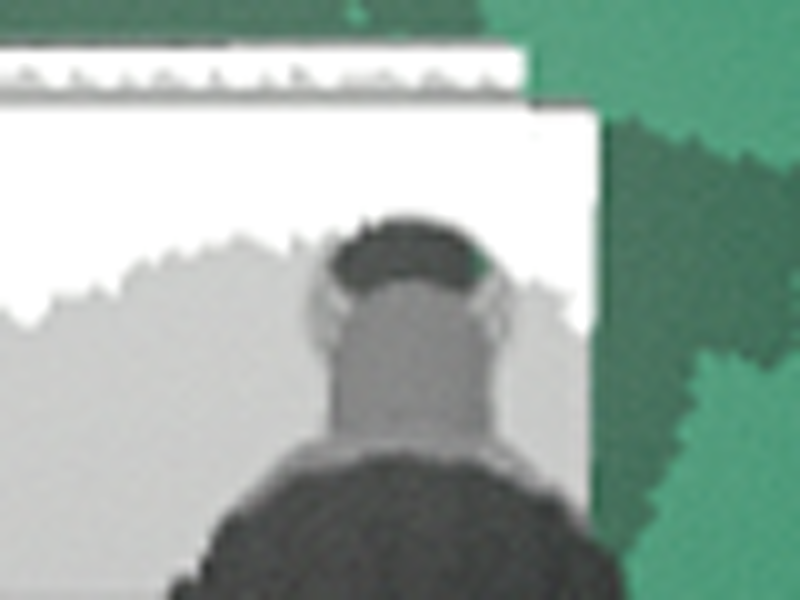

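The tip (x 331–492) is centred in the hole (x 308–512) across, with about 0.7 mm to correct along tool x. Lowering.

Call:
{"fn": "send_rows", "kwargs": {"moves": [{"offset":[-0.002,0,0.01],"rotation":[0,0,0]},{"offset":[-0.002,0,0.02],"rotation":[0,0,0]},{"offset":[-0.002,0,0.03],"rotation":[0,0,0]},{"offset":[-0.002,0,0.04],"rotation":[0,0,0]},{"offset":[-0.002,0,0.05],"rotation":[0,0,0]},{"offset":[-0.002,0,0.06],"rotation":[0,0,0]},{"offset":[-0.002,0,0.06],"rotation":[0,0,0]}]}}

```text
t: 12.13
tool_pos: [612.3, 144.4, 238.4]
orientation: [0.963, 0.271, -0.001, 0.0]
wrist_force: [-0.8, -0.0, -1.7]
grip_width: 0.286
grasp_force: 49.4
```

Call:
{"fn": "send_rows", "kwargs": {"moves": [{"offset":[0,0,0.015],"rotation":[0,0,0]},{"offset":[0,0,0.03],"rotation":[0,0,0]},{"offset":[0,0,0.045],"rotation":[0,0,0]},{"offset":[0,0,0.06],"rotation":[0,0,0]},{"offset":[0,0,0.06],"rotation":[0,0,0]}]}}

```text
t: 12.55
tool_pos: [612.1, 144.4, 220.0]
orientation: [0.963, 0.271, -0.001, 0.0]
wrist_force: [0.4, -0.6, -0.8]
grip_width: 0.286
grasp_force: 49.4
```

```bash
python3 plan.py 612.5 144.2 195 31.5
```

```text
off [0.001, 0.001, 0.083] rot [-0.001, 0.003, -0.002] rows>= 1
t 12.55 p [612.1 144.4 220. ] yaw 31.4 F [ 0.4 -0.6 -0.8] grip 0.286 49.41192984580994 q [-0.79  0.33  0.62  1.55 -0.19  1.32 -1.17]
```

Call:
{"fn": "send_rows", "kwargs": {"moves": [{"offset":[0.001,0,0.02],"rotation":[0,0,0]},{"offset":[0.001,0,0.04],"rotation":[0,0,0]},{"offset":[0.001,0,0.06],"rotation":[0,0,0]},{"offset":[0.001,0,0.075],"rotation":[0,0,0]},{"offset":[0.001,0,0.083],"rotation":[0,0,0]},{"offset":[0.001,0,0.083],"rotation":[0,0,0]},{"offset":[0.001,0,0.083],"rotation":[0,0,0]}]}}

```text
t: 13.13
tool_pos: [612.8, 144.5, 196.2]
orientation: [0.963, 0.271, -0.0, 0.0]
wrist_force: [0.2, -0.5, -0.9]
grip_width: 0.286
grasp_force: 49.4
```

Call:
{"fn": "send_rows", "kwargs": {"moves": [{"offset":[0,0,0.003],"rotation":[0,0,0]},{"offset":[0,0,0.006],"rotation":[0,0,0]},{"offset":[0,0,0.006],"rotation":[0,0,0]},{"offset":[0,0,0.006],"rotation":[0,0,0]}]}}

```text
t: 13.47
tool_pos: [612.9, 144.5, 194.6]
orientation: [0.963, 0.271, 0.0, 0.0]
wrist_force: [0.9, -1.0, -1.3]
grip_width: 0.288
grasp_force: 49.4
```

Call:
{"fn": "send_rows", "kwargs": {"moves": [{"offset":[0,0,0.003],"rotation":[0,0,0]},{"offset":[0,0,0.005],"rotation":[0,0,0]},{"offset":[0,0,0.005],"rotation":[0,0,0]}]}}

```text
t: 13.72
tool_pos: [613.0, 144.5, 193.2]
orientation: [0.963, 0.271, 0.0, -0.0]
wrist_force: [-0.2, 0.3, 0.3]
grip_width: 0.288
grasp_force: 49.6
```

Call:
{"fn": "send_rows", "kwargs": {"moves": [{"offset":[0,0,0],"rotation":[0,0,0]},{"offset":[0,0,0],"rotation":[0,0,0]},{"offset":[0,0,0],"rotation":[0,0,0]},{"offset":[0,0,0],"rotation":[0,0,0]},{"offset":[0,0,0],"rotation":[0,0,0]}], "fingers": 0.4}}

```text
t: 14.13
tool_pos: [612.9, 144.6, 193.1]
orientation: [0.963, 0.271, 0.0, -0.0]
wrist_force: [0.1, 1.2, 0.2]
grip_width: 0.6
grasp_force: 0.0
```

Call:
{"fn": "send_rows", "kwargs": {"moves": [{"offset":[0,0,-0.05],"rotation":[0,0,0]},{"offset":[0,0,-0.12],"rotation":[0,0,0]},{"offset":[0,0,-0.22],"rotation":[0,0,0]},{"offset":[0,0,-0.3],"rotation":[0,0,0]},{"offset":[0,0,-0.35],"rotation":[0,0,0]},{"offset":[-0.3,0,-0.4],"rotation":[0,0,0]},{"offset":[-0.3,0,-0.4],"rotation":[0,0,0]},{"offset":[-0.3,0,-0.4],"rotation":[0,0,0]},{"offset":[-0.3,0,-0.4],"rotation":[0,0,0]}]}}

```text
t: 14.88
tool_pos: [534.9, 95.6, 314.6]
orientation: [0.963, 0.27, 0.001, -0.001]
wrist_force: [0.9, -0.4, 0.2]
grip_width: 0.602
grasp_force: 0.0
```

```bash
python3 - <<'E'
from h import *
s=telemetry.observe();print(s['t'],s['tool_pos'],s['wrist_force'])
d=grab('scene');u,v=map(int,proj(d,(613,143,160))[0]);a=cv2.resize(d['image'][v-30:v+45,u-65:u+35,::-1],(400,300),interpolation=cv2.INTER_CUBIC)
w=grab('wrist');b=cv2.resize(w['image'][...,::-1],(400,300))
cv2.imwrite('pics/fin.png',np.hstack([a,b]))
E
```

```text
14.8833 [534.94602053  95.57515112 314.55120138] [ 0.90266566 -0.41226539  0.15012753]
```

View pics/fin.png

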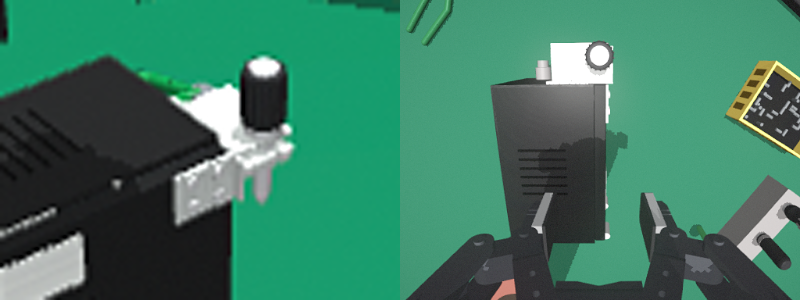

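The pin stands upright in the hasp, knob at (265,90) left and (598,55) right, with its shank showing below the lug; the door is shut. I'll check the knob's top height (202 mm if seated) and hand in.

```bash
python3 - <<'E'
from h import *
t=grab('top')
w,s=load('wrist'),load('scene');z=[]
for d in(w,t,s):
    v,u=np.mgrid[0:384,0:512];P=depthpts(d,np.c_[u.ravel(),v.ravel()])
    m=(np.hypot(P[:,0]-613,P[:,1]-143.5)<10)&(P[:,2]>170)&(P[:,2]<230)
    z.append(np.percentile(P[m,2],90) if m.any() else np.nan);print(m.sum(),z[-1],P[m].mean(0).round(1) if m.any() else '')
if abs(np.nanmedian(z)-202)<3.5: print(job.hand_in())
E
```

```text
582 204.5930533305326 [613.1 143.6 203.6]
0 nan 
32 205.1659486687294 [612.2 140.6 201.3]
the job is handed in; nothing more can be done
None
```

The door is pushed shut, and the locking pin is through the hasp, upright and let go. I've handed the job in; no verdict came back. The last depth check put the knob top at 203–205 mm, against 202 mm if fully seated.

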